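# Load the weld fixture and clip the plate down

## Robot

A 6-joint arm with a two-finger parallel gripper is mounted at the origin on the work surface. World frame = base frame: x ahead of the robot, y to its left, z up, the work surface at z = 0. Lengths are in mm, angles in rad, forces in N, time in s.
With the tool pointing down it reaches from about 275 to 750 mm from the base axis. Payload 10.2 kg.
Tool frame: the origin (TCP) lies on the centre line of the jaws, within the pads' length; the fingertips stand 11 mm ahead of it and the grasp point (between the pads) lies 8 mm behind it (ctrl.tip_reach is the distance from the TCP to the fingertips, in mm); z points along the fingers, y is the direction in which the jaws open and shut (so a half turn about z gives the same grasp; the last joint's range is limited). The gripper opens to 85 mm and grips with 20 to 120 N. Pads are 22 mm wide; open, the fingers measure 114 mm over their backs; the gripper's body (76 mm by 85 mm) begins 54 mm behind the grasp point. The pads swing forward as they close: fully open they stand 13 mm farther back than shut.
Start: joints at [1.015, 0.313, 1.498, -0, 1.331, -0.223], TCP at [171.525, 496.196, 242.294] pointing down, gripper open.
Joint ranges: [-2.94, 2.94], [-0.97, 2.17], [0.19, 2.56], [-1.23, 4.37], [0.02, 3.11], [-2.88, 2.88]. Speed limits (rad/s): [2.39, 2.39, 3.01, 3.14, 3.14, 3.14].

## Interface

Orientations are given as a rotation vector (axis times angle).
In Python, from cell import ctrl, hand, kinematics, grab_frame, workorder, models, sensors gives the robot as it stands. Calls block until the motion is done:
- ctrl.move_ptp(position, orientation): joint-space move of the TCP to a pose.
- ctrl.servo_line(position, rotation=None, feed=150, guard=None): straight line of the TCP; rotation=None keeps the orientation; feed is the mean speed in mm/s. With guard (N) it stops when the force on the tool has changed by that much, and returns True; else False.
- ctrl.set_joints(angles): joint-space move.
- hand.grip(opening, newtons=None): finger opening in mm; newtons is the grip in N (None keeps the last); returns when the fingers have stopped.
- ctrl.pause(seconds).
- kinematics.inverse_kinematics(position, orientation): joint angles nearest the present ones, or None.
- grab_frame(name): name is "scene" or "top" or "wrist"; returns a dict with "image" (384x512x3 uint8, red, green, blue), "depth" (384x512 float32, mm along the optical axis (not along the pixel's ray), 0 where there is no reading), "fov_y" (degrees; the focal length in pixels is half the picture's height over the tangent of half this angle, whatever the lens; pixels are square), "cx", "cy" (the principal point, pixels), "eye" and "attitude" of the camera in the world; the wrist camera has in their place "mount" (4x4, takes a point from camera to tool coordinates, whose origin is the TCP and whose axes are the flange's). Camera axes: x right, y up, looking along -z (the intrinsics and any distortion apply to the point x, -y, -z); pixel columns grow to the right and rows downward; lengths in mm; the calibration is good to about 2 mm. The wrist camera is an equidistant fisheye: a pixel r from the principal point sees the ray r / f radians off the axis. A picture is of the moment at which its call begins: read the wrist's pose just before it.
A pose or a line that the arm cannot do raises ctrl.MotionError and nothing moves.
- workorder.job_done(): hands the job in, once; it reports no verdict.
Trained networks look in the newest picture that a camera, given by its name, has taken for a name from the list of things; names that differ only in an ending like _2 or _b are one class to them, and where a whole thing is asked for, a point or a joint stands for the part that bears it (a point fixed in the world has none). Each returns a list of dicts, best first, with "score" (0 to 1); they miss things now and then, are a little off and sometimes report something else, mostly with a low value. They report only what shows in the picture. A call takes as long as a camera call. They do not tell look-alikes from the thing itself.
- models.trace(camera, name): "pixels" (384x512 bool, what is visible of it) and "pixel" ([column, row] in pixels, amid what is visible of it).
Readings, each from a call of its own:
- sensors.read_clock(): time.
- sensors.read_joint_positions(): joint angles.
- sensors.read_dq(): joint speeds.
- sensors.read_tau(): joint torques, N m.
- sensors.read_position(): TCP position.
- sensors.read_tcp_rot(): TCP orientation.
- sensors.read_contact_force(): force on the tool from outside, world axes, zero at the start.
- sensors.read_moment(): the same for the moment, N m.
- sensors.read_finger_gap(): finger opening in mm.
Only numpy, scipy, OpenCV 4.12 (cv2) and the standard library are available. Lean on these libraries where they do the work, as an engineer would, in place of code of your own. Each camera call takes 0.05 s, during which the arm holds its last target.

## Task

Get the weld fixture loaded: the square tube lying in its slideway belongs in the open yellow-fronted drawer, lying flat, with the drawer then pushed fully shut. Throw the fixture's spring clip up, slide the blue-banded steel plate lengthwise in between the guide rails, squarely up against the back stop, and only then bring the clip down again so that its foot holds the plate. Do not shift or knock over the tub, the hammer, the red magnetic square or the bottle.

Things in the scene. Friction and masses are not known exactly. Their poses are not given: they have to be found in the camera images.
- fixture: Weld fixture on the bench: green stop and bracket, aluminium rails; place and yaw differ. Origin: on the bench, mid back stop face. +y is the way the plate slides in, z up. The stop is 100 mm wide, 14 mm high, its face at y = 0. Behind it the bracket (x +/-29, y 25 to 69, 64 mm high), beside it at x = 38 a thin spring strut, 105 mm high. Plate home: centre at x = 0, y = -70 mm, its length along y
- mouth (a point): Point on the bench at the slideway's mouth, fixture x = 0, y = -132 mm; axes as the fixture. The slideway is the bare bench between two rails 14 mm wide and 8 mm high, inner faces at x = +/-32.5 mm from y = -15 to -100 mm (fixture frame), flaring out to x = +/-52.5 mm at the mouth
- clip (a joint): Hinge of the spring clip, rad: 0 = right down (foot 6 mm over the bench at fixture y = -35 mm: the plate cannot pass), about 0.05 = resting on the plate, 0.95 = fully up, foot over 70 mm high. Over-centre spring: under about 0.5 it snaps down, above it snaps up and stays, in about 1 s. Worked by pushing its red bar to fixture +y (raises the clip) or -y (lowers it) with about 6 to 12 N
- clip_bar (a point): Centre of the clip's red cross bar, 18 mm thick, 64 mm long along fixture x, on a 12 mm stem, 100 mm from the hinge (axis along x at fixture y = 45, z = 50 mm). Fixture y = 11, z = 144 mm with the clip down; y = 101, z = 132 mm with it up; at most 150 mm high between. Clear all round. The clip's arm is at most 53 mm high when down; up, it rises towards -y to about 125 mm
- plate: Flat steel plate 140 x 60 x 10 mm (x, y, z), about 0.6 kg, blue band across its middle, both ends alike; lies on the bench at one of two places, at any yaw. Origin: centre of its underside, x along its length
- tube: Bare steel square tube, open at both ends, 100 x 40 x 40 mm, wall 4 mm, about 0.3 kg, lying in the mouth of the slideway; x along its length. Origin: centre of its underside
- tube_center (a point): Centre of the square tube, 20 mm above its underside
- unit_front (a point): Grey drawer unit fixed on the bench, 250 x 180 x 100 mm (x, y, z), top at z = 100 mm; its place and yaw differ. This point: middle of its top's front edge, 100 mm above the bench; axes as the unit, whose front faces its own -x; the body reaches 235 mm behind the point. The yellow drawer front stands up to 15 mm before it when shut
- cab_drawer0 (a joint): How far the drawer is pulled out, in m: 0 = shut, 0.13 to 0.15 at the start; slides freely (about 1 N plus damping of 4 N s/m), and out towards the unit's -x
- drawer_floor (a point): Point on the drawer's inner floor, 22 mm above the bench, mid width, 50 mm behind the front wall's inner face; moves with the drawer, axes as the unit. Inner space x -50 to 155 mm, y +/-69 mm in this frame, walls 6 mm, rim 56 mm above the floor; front panel 15 mm thick, up to 65 mm above it. With the drawer out by q, the unit's top covers all beyond x = q - 56 mm here
- cab_drawer0_handle (a point): Centre of the bar handle on the drawer's front, 62 mm above the bench, bar 90 mm long along y, 35 mm before the front panel
- tub: Orange tub with white lid, 72 mm across, 45 mm high: leave alone. Origin: centre of its underside
- hammer: Hammer, 220 mm long along its x, head at +x about 90 mm wide, 26 mm high: leave alone. Origin: centre of its underside
- square: Red magnetic welding square, a triangular frame 95 x 95 mm, 22 mm high: leave alone. Origin: near its middle, on its underside
- bottle: White bottle, 62 mm across, 180 mm high: leave alone. Origin: centre of its underside
Not all that is in view belongs to the job. Leave any brown look-alike of the plate alone. Leave any green look-alike of the tube alone.

How it is judged (in metres and radians):
On the way, in this order (a step that is already met when the one before it is completed fails the run):
1. the clip is thrown up (value of joint clip above 0.8 rad), for 0.2 s.
2. with the clip up, the plate lies home between the rails and against the stop (value of joint clip above 0.8 rad and y of plate in the frame of fixture above -0.075 m and z of plate in the frame of fixture below 0.003 m), for 0.2 s.
3. the clip is down on the plate (value of joint clip below 0.09 rad), for 0.2 s.
At the end, for the whole second after the job is handed in: The plate lies flat between the rails, within 5 mm of the stop, within 6 mm of the slideway's middle and square to 0.07 rad; the clip's foot rests on it (hinge 0.02 to 0.09 rad); the tube lies flat at rest on the drawer's floor and the drawer is shut to within 8 mm (y of plate in the frame of fixture between -0.075 and -0.064 m and x of plate in the frame of fixture between -0.006 and 0.006 m and angle between the x axis of plate and the y axis of fixture, either way round below 0.07 rad and z of plate in the frame of fixture between -0.003 and 0.003 m and value of joint clip between 0.02 and 0.09 rad and linear speed of plate below 0.01 m/s and value of joint cab_drawer0 below 0.008 m and x of tube_center in the frame of drawer_floor between -0.048 and 0.153 m and y of tube_center in the frame of drawer_floor between -0.07 and 0.07 m and z of tube_center in the frame of drawer_floor between 0.012 and 0.026 m and linear speed of tube below 0.02 m/s); the robot touches nothing.
It fails at once if the tub is shifted by more than 25 mm or tipped (distance of tub from where it was at the start of the episode above 0.025 m or angle between tub's own z axis and vertical above 0.4 rad).
It fails at once if the hammer is shifted by more than 25 mm (distance of hammer from where it was at the start of the episode above 0.025 m).
It fails at once if the magnetic square is shifted by more than 25 mm (distance of square from where it was at the start of the episode above 0.025 m).
It fails at once if the bottle is shifted by more than 25 mm or tipped (distance of bottle from where it was at the start of the episode above 0.025 m or angle between bottle's own z axis and vertical above 0.4 rad).
It also fails if it takes over 72 s, if anything falls off the work surface, if the arm or the gripper's body presses on something with over 40 N, if the wrist force passes 120 N, or if a joint passes its speed limit or range.

## Working session

There is one attempt and no reset: what is moved stays moved. The work goes in short steps, each a Python script; the robot and the scene stay as the last script left them, time stands still between calls to the robot, and variables do not carry over. Pictures are saved under pics/ and viewed, and the job is handed in when it is done.

```bash
ls; mkdir -p pics; python3 - <<'E'
from cell import *
import cv2,pickle
for n in ["scene","top","wrist"]:
    f=grab_frame(n); pickle.dump(f,open(f"pics/{n}0.pkl","wb"))
    cv2.imwrite(f"pics/{n}0.png",cv2.resize(f["image"][:,:,::-1],(800,600),interpolation=cv2.INTER_CUBIC))
    print(n,f["fov_y"],f["cx"],f["cy"],f.get("eye"),f.get("attitude"),f.get("mount"),[k for k in f])
print(sensors.read_clock(),sensors.read_position(),sensors.read_tcp_rot())
E
```

```text
pics
scene 46.93068530307569 251.27671719632977 198.0573863721297 [1085.12921945  165.73058475  983.21933624] [0.38351698 0.53848815 1.88599412] None ['image', 'depth', 'fov_y', 'cx', 'cy', 'eye', 'attitude']
top 51.866955963517334 252.47283370410955 191.3213552616554 [ 365.99068376  -12.80016565 1147.98630242] [ 0.15413449 -0.12645909 -1.55848806] None ['image', 'depth', 'fov_y', 'cx', 'cy', 'eye', 'attitude']
wrist 65.70646984690485 259.11615902076954 187.04863034393392 None None [[ 4.59841770e-05  9.53010109e-01  3.02938494e-01  7.72330078e+01]
 [ 9.99999998e-01 -5.29888541e-05  1.49031464e-05  3.09775236e-01]
 [ 3.02552128e-05  3.02938493e-01 -9.53010109e-01 -1.31621969e+02]
 [ 0.00000000e+00  0.00000000e+00  0.00000000e+00  1.00000000e+00]] ['image', 'depth', 'fov_y', 'cx', 'cy', 'mount']
0.15 [171.44000509 496.04003165 241.89233992] [-5.20301814e-01 -3.09782965e+00  1.34832884e-03]
```

View pics/top0.png

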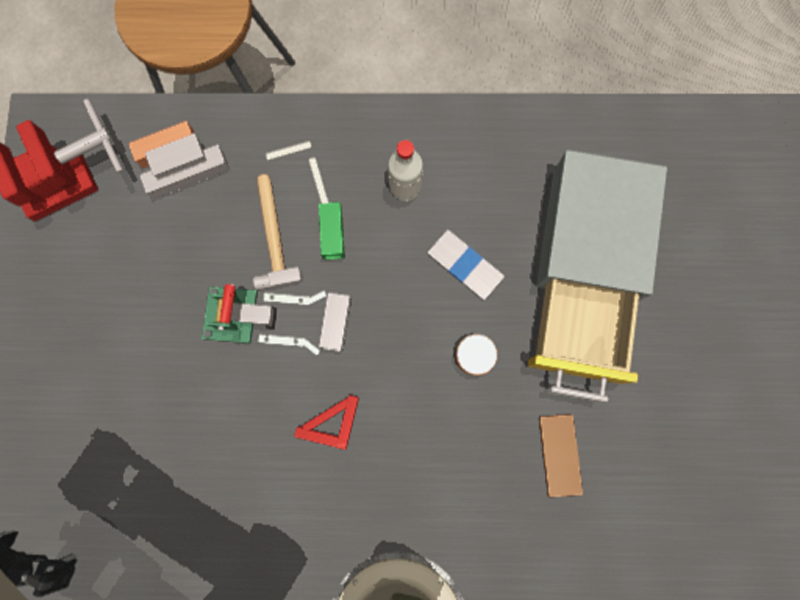

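View pics/scene0.png

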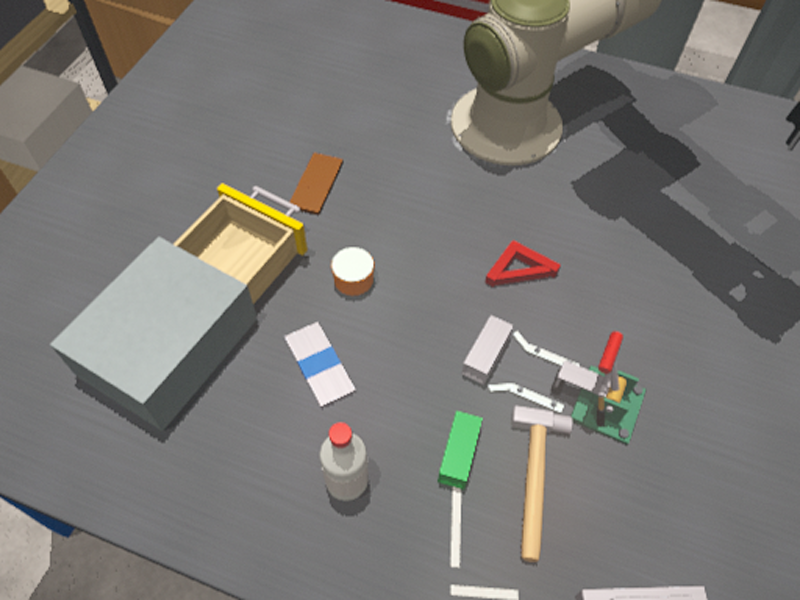

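View pics/wrist0.png

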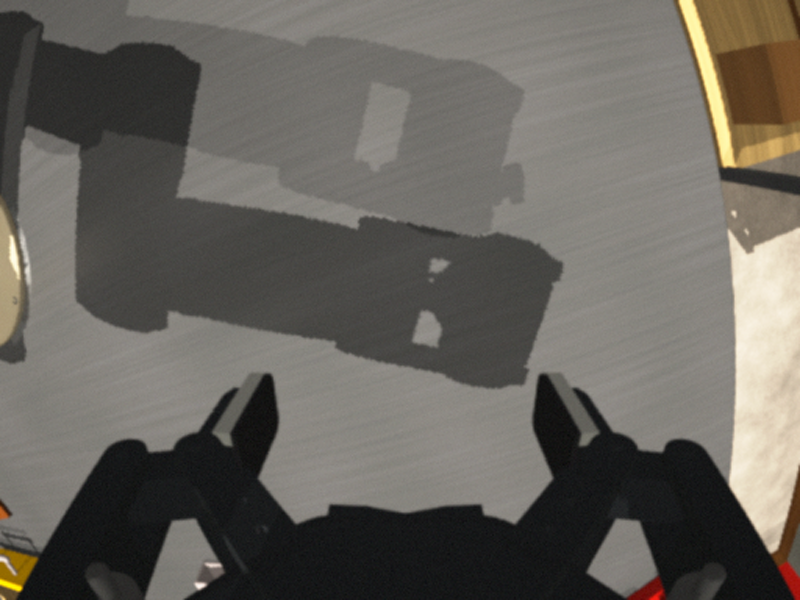

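```bash
cat > h.py <<'E'
import numpy as np,cv2,pickle
from scipy.spatial.transform import Rotation as R
def cloud(f,eye=None,Rm=None):
    d=f["depth"];H,W=d.shape
    F=H/2/np.tan(np.radians(f["fov_y"])/2)
    u,v=np.meshgrid(np.arange(W),np.arange(H))
    x=(u-f["cx"])/F;y=(v-f["cy"])/F
    P=np.stack([x*d,-y*d,-d],-1)
    if Rm is None: Rm=R.from_rotvec(f["attitude"]).as_matrix();eye=f["eye"]
    return P@Rm.T+eye, d>0
def proj(f,p):
    F=f["depth"].shape[0]/2/np.tan(np.radians(f["fov_y"])/2)
    q=(np.asarray(p)-f["eye"])@R.from_rotvec(f["attitude"]).as_matrix()
    return f["cx"]+F*q[...,0]/-q[...,2], f["cy"]-F*q[...,1]/-q[...,2]
E
python3 - <<'E'
from h import *
for n in ["top","scene"]:
    f=pickle.load(open(f"pics/{n}0.pkl","rb"));P,ok=cloud(f)
    hsv=cv2.cvtColor(f["image"],cv2.COLOR_RGB2HSV)
    # table plane fit
    t=ok&(abs(P[...,2])<12)&(hsv[...,1]<40)&(hsv[...,2]<110)&(P[...,0]>150)&(P[...,0]<600)&(abs(P[...,1])<400)
    A=np.c_[P[t][:,:2],np.ones(t.sum())];c=np.linalg.lstsq(A,P[t][:,2],rcond=None)[0];print(n,"table",c,A.shape,np.std(P[t][:,2]-A@c))
    # ortho: x 150..650 (rows up), y 350..-350
    S=1;im=np.zeros((600,800,3),np.uint8);zz=np.full((600,800),-99.)
    # dense: forward splat
    r=(700-P[...,0]).round().astype(int);cc=(400-P[...,1]).round().astype(int)
    g=ok&(r>=0)&(r<600)&(cc>=0)&(cc<800)
    for i,j in np.argwhere(g):
        a,b=r[i,j],cc[i,j];z=P[i,j,2]
        sl=np.s_[max(a-1,0):a+2,max(b-1,0):b+2]
        m=zz[sl]<z
        zz[sl][m]=z;im[sl][m]=f["image"][i,j]
    cv2.imwrite(f"pics/ortho_{n}.png",im[:,:,::-1]);pickle.dump((im,zz),open(f"pics/ortho_{n}.pkl","wb"))
    h=np.clip(zz*1.6,0,255).astype(np.uint8);cv2.imwrite(f"pics/h_{n}.png",cv2.applyColorMap(h,cv2.COLORMAP_JET))
    def stat(name,m):
        p=P[m&ok];
        if len(p)<10:print(name,len(p));return
        zt=np.percentile(p[:,2],[2,50,98])
        rect=cv2.minAreaRect(p[:,:2].astype(np.float32))
        print(name,len(p),"z",zt.round(1),"rect",np.round(rect[0],1),np.round(rect[1],1),round(rect[2],1))
    Hh,Ss,V=hsv[...,0],hsv[...,1],hsv[...,2]
    reg=(P[...,0]>100)&(P[...,0]<750)&(abs(P[...,1])<500)
    stat("blue",reg&(Hh>95)&(Hh<125)&(Ss>120))
    stat("yellow",reg&(Hh>22)&(Hh<32)&(Ss>200))
    stat("green",reg&(Hh>45)&(Hh<90)&(Ss>100))
E
```

```text
top table [ 1.61370853e-03  2.18002728e-04 -1.79537559e+00] (2651, 3) 2.3672041936313044
blue 205 z [ 3.9  8.8 13. ] rect [ 640.6 -124.8] [30.4 60.8] 49.1
yellow 0
green 535 z [ 1.7 38.2 45.4] rect [618.  213.7] [ 98.2 325.8] 44.3
scene table [ 0.00703375  0.00474664 -4.54936118] (1569, 3) 2.9549012704691253
blue 274 z [ 4.3  8.1 11.3] rect [ 641.9 -122. ] [33.7 59.6] 48.3
yellow 383 z [31.1 84.6 88.4] rect [ 443.3 -316. ] [175.6  18.2] 79.8
green 775 z [ 0.2 38.  41.7] rect [611.4 213.7] [107.4 327.5] 45.6
```

View pics/ortho_top.png

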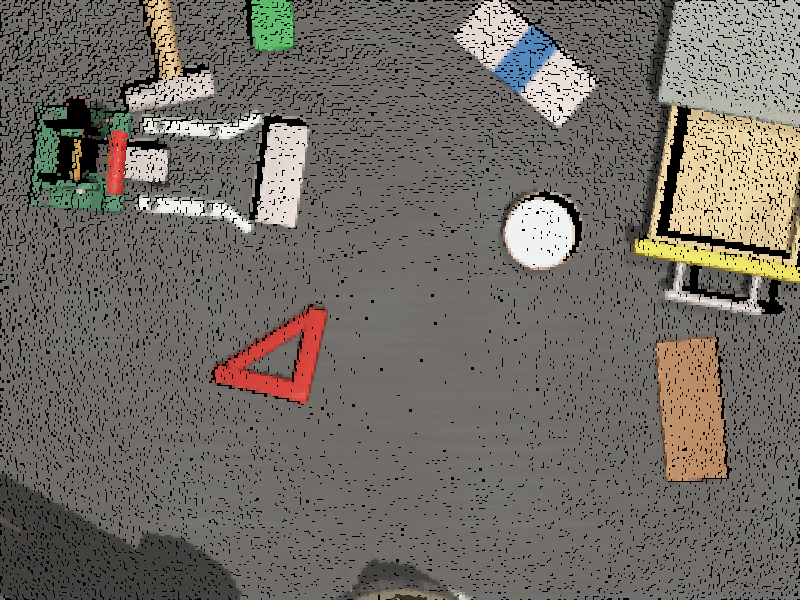

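View pics/ortho_scene.png

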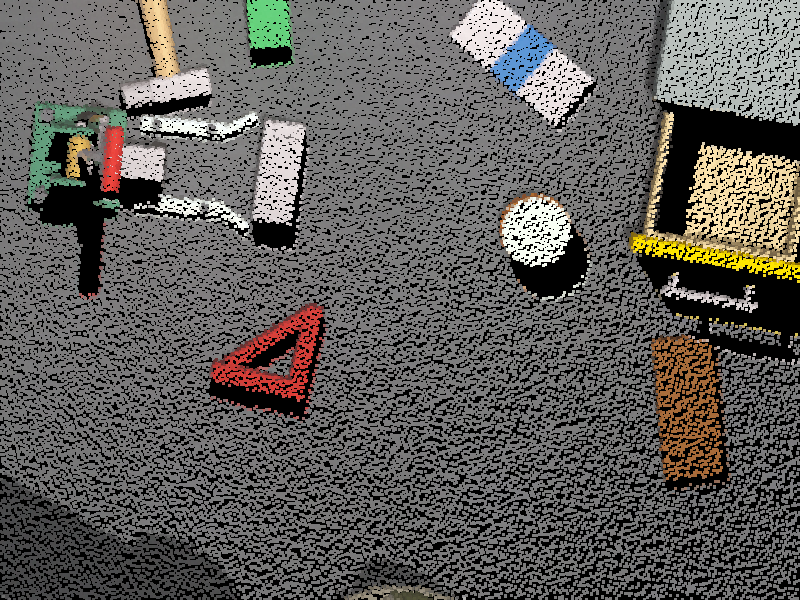

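```bash
cat > fit.py <<'E'
from h import *
from scipy.optimize import least_squares, minimize
def rect(p):
    r=cv2.minAreaRect(p[:,:2].astype(np.float32));return r
for n in ["top","scene"]:
    f=pickle.load(open(f"pics/{n}0.pkl","rb"));P,ok=cloud(f)
    hsv=cv2.cvtColor(f["image"],cv2.COLOR_RGB2HSV);Hh,Ss,V=[hsv[...,i].astype(int) for i in range(3)]
    X,Y,Z=P[...,0],P[...,1],P[...,2]
    def reg(x0,x1,y0,y1,z0,z1): return ok&(X>x0)&(X<x1)&(Y>y0)&(Y<y1)&(Z>z0)&(Z<z1)
    print("==",n)
    def show(name,m):
        p=P[m];r=rect(p);print(name,len(p),"z",np.percentile(p[:,2],[5,50,95]).round(1),"c",np.round(r[0],1),"wh",np.round(r[1],1),round(r[2],2),"mean",p.mean(0).round(1))
    show("tube top",reg(460,600,85,150,33,48))
    rl1=reg(565,590,165,262,2,14)&(V>170)&(Ss<60); rl2=reg(480,512,165,265,2,14)&(V>170)&(Ss<60)
    for nm,m in(("rail+x",rl1),("rail-x",rl2)):
        p=P[m];
        c=np.polyfit(p[:,1],p[:,0],1);print(nm,len(p),"slope",c[0],"x@y=220",np.polyval(c,220),"yrange",p[:,1].min(),p[:,1].max(),"z",np.median(p[:,2]))
    red=((Hh<8)|(Hh>172))&(Ss>150)&(V>90)
    show("bar",reg(480,600,230,330,120,175)&red)
    green=(Hh>45)&(Hh<95)&(Ss>70)
    show("green low",reg(470,610,240,390,3,25)&green)
    show("green all",reg(470,610,240,390,-5,80)&green)
    show("foot",reg(500,570,200,262,15,70))
    plate=reg(560,720,-210,-40,3,18)
    show("plate",plate)
    show("unit top",reg(400,900,-450,-200,92,108))
    yel=(Hh>20)&(Hh<34)&(Ss>170)
    show("yellow",reg(380,520,-450,-200,70,100)&yel)
    show("handle",reg(370,450,-450,-240,52,75)&~yel&(Ss<60))
    show("drawer floor",reg(440,620,-450,-200,12,32))
    show("tub",reg(420,520,-190,-90,35,60))
E
python3 fit.py
```

```text
== top
tube top 489 z [35.2 38.4 41.9] c [525.6 117.7] wh [40.5 99.6] 81.82 mean [525.2 117.7  38.5]
rail+x 122 slope 0.056439722624357265 x@y=220 572.8767688748193 yrange 165.63520906497968 255.40504974811847 z 6.450100694820094
rail-x 139 slope 0.10544434773901178 x@y=220 493.10620273352976 yrange 165.2933120318421 262.9715142221154 z 6.647926987726578
bar 157 z [143.6 149.4 153.1] c [537.8 284.2] wh [16.8 62.2] 86.64 mean [537.7 282.8 149.2]
green low 488 z [ 4.9  9.4 14.8] c [541.4 319.2] wh [92.1 98.6] 85.84 mean [533.4 318.3   9.7]
green all 567 z [ 5.  10.  61.5] c [541.4 319.2] wh [92.1 98.6] 85.84 mean [533.3 318.7  15.7]
foot 165 z [16.7 49.3 54.1] c [533.3 246. ] wh [31.5 38.4] 89.84 mean [534.3 243.4  42.1]
plate 985 z [ 4.3  8.5 12.3] c [ 641.7 -118.1] wh [155.1 153.3] 89.69 mean [ 639.7 -124.6    8.4]
unit top 5232 z [ 95.3  98.7 101.9] c [ 628.9 -354.6] wh [182.7 379.4] 79.63 mean [ 693.5 -361.9   98.7]
yellow 33 z [72.  76.8 85.2] c [ 434.7 -309.3] wh [154.3  13.2] 75.11 mean [ 437.2 -299.4   77.4]
handle 218 z [60.8 64.9 68.9] c [ 411.8 -315.5] wh [100.   39.5] 80.4 
[... 856 characters left out ...]
 335.5  16.3]
foot 187 z [17.2 49.7 52.6] c [539.6 249.4] wh [27.  38.2] 85.3 mean [541.  247.5  42.5]
plate 1234 z [ 4.7  7.9 10.9] c [ 643.  -124.8] wh [153.1 142.2] 8.48 mean [ 645.6 -118.6    7.9]
unit top 6488 z [ 95.1  98.  100.7] c [ 701.2 -362.5] wh [183.9 236.5] 79.62 mean [ 706.6 -357.    98. ]
yellow 354 z [79.6 85.  87.9] c [ 443.2 -316.3] wh [174.9  18.2] 79.8 mean [ 445.  -311.4   84.3]
handle 152 z [58.5 63.3 66.9] c [ 408.3 -309.9] wh [96.4 23.9] 79.36 mean [ 404.8 -307.8   63.3]
drawer floor 1455 z [16.8 20.3 28.8] c [ 522.6 -322. ] wh [162.8 171.5] 80.83 mean [ 501.7 -333.6   21. ]
tub 514 z [38.8 43.8 47.1] c [ 471.  -134.4] wh [71.2 70.3] 63.76 mean [ 472.4 -134.1   43.6]
```

```bash
python3 - <<'E'
from h import *
f=pickle.load(open("pics/top0.pkl","rb"))
a=f["image"][165:250,120:250,::-1]
cv2.imwrite("pics/c1.png",cv2.resize(a,None,fx=6,fy=6,interpolation=cv2.INTER_CUBIC))
E
```

```text
(no output)
```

View pics/c1.png

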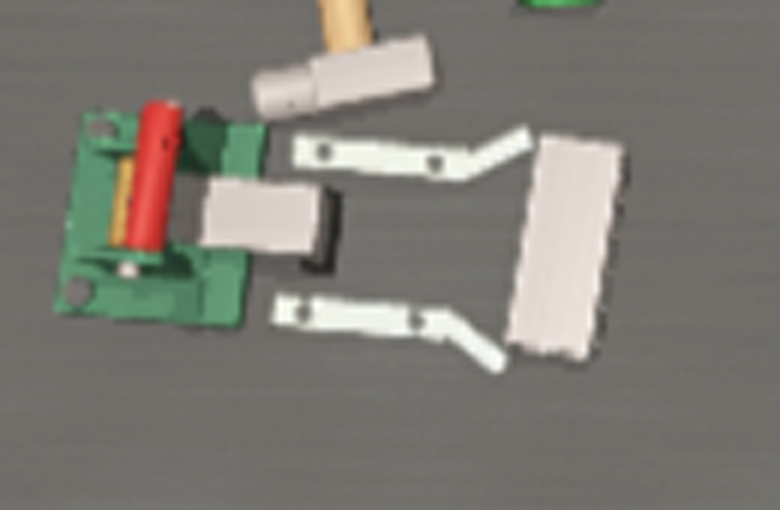

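```bash
cat >> h.py <<'E'
def rot(a):
    y=np.array([np.cos(a),np.sin(a),0]);z=np.array([0,0,-1.]);x=np.cross(y,z)
    return R.from_matrix(np.c_[x,y,z]).as_rotvec()
FO=np.array([538.3,275.0]);FY=-0.079   # fixture origin, yaw
def fx(x,y,o=None,yaw=None):
    c,s=np.cos(FY),np.sin(FY);return FO+[c*x-s*y,s*x+c*y]
def st(sensors):
    print("t",sensors.read_clock(),"p",np.round(sensors.read_position(),1),"F",np.round(sensors.read_contact_force(),1),"gap",round(sensors.read_finger_gap(),1))
E
python3 - <<'E'
from cell import *
from h import *
M=R.from_rotvec(sensors.read_tcp_rot()).as_matrix();print(M.round(2))
print("tip open",ctrl.tip_reach)
hand.grip(0,60);print("tip shut",ctrl.tip_reach,sensors.read_finger_gap())
for a in (FY,FY+np.pi):
    for p in (fx(-12,-25),fx(-12,50),fx(0,-150)):
        q=kinematics.inverse_kinematics(np.r_[p,145],rot(a));print(a,p,None if q is None else np.round(q,2))
for a in (FY+np.pi/2,FY-np.pi/2):
    for p in ([527,120],[515,-325],[642,-123]):
        q=kinematics.inverse_kinematics(np.r_[p,145],rot(a));print(a,p,None if q is None else np.round(q,2))
st(sensors)
E
```

```text
[[-0.95  0.33 -0.  ]
 [ 0.33  0.95 -0.  ]
 [ 0.   -0.   -1.  ]]
tip open 11.0
tip shut 11.0 -0.020621716755042076
-0.079 [524.36448022 251.02498617] [0.25 0.52 1.45 0.   1.17 0.32]
-0.079 [530.28331915 325.79107036] [0.36 0.61 1.31 0.   1.22 0.44]
-0.079 [526.46232213 125.46783161] [0.02 0.44 1.58 0.   1.12 0.1 ]
3.062592653589793 [524.36448022 251.02498617] [ 0.25  0.52  1.45 -0.    1.17 -2.82]
3.062592653589793 [530.28331915 325.79107036] [ 0.36  0.61  1.31 -0.    1.22 -2.7 ]
3.062592653589793 [526.46232213 125.46783161] None
1.4917963267948966 [527, 120] [ 0.01  0.44  1.58 -0.    1.12 -1.48]
1.4917963267948966 [515, -325] [-0.76  0.58  1.36 -0.    1.2  -2.25]
1.4917963267948966 [642, -123] [-0.37  0.68  1.19 -0.    1.27 -1.86]
-1.6497963267948965 [527, 120] [0.01 0.44 1.58 0.   1.12 1.66]
-1.6497963267948965 [515, -325] [-0.76  0.58  1.36  0.    1.2   0.89]
-1.6497963267948965 [642, -123] [-0.37  0.68  1.19  0.    1.27  1.28]
t 0.9167 p [171.5 496.2 242.3] F [-0.1 -0.1  0.1] gap -0.0
```

```bash
python3 - <<'E'
from cell import *
from h import *
r=rot(FY)
ctrl.move_ptp(np.r_[fx(-12,-27),240],r);st(sensors)
# wrist look
f=grab_frame("wrist");f["pos"]=sensors.read_position();f["rot"]=sensors.read_tcp_rot();pickle.dump(f,open("pics/wrist1.pkl","wb"))
cv2.imwrite("pics/wrist1.png",cv2.resize(f["image"][:,:,::-1],(800,600)))
ctrl.servo_line(np.r_[fx(-12,-27),145],feed=200);st(sensors)
hit=ctrl.servo_line(np.r_[fx(-12,52),145],feed=100,guard=35);print(hit);st(sensors)
ctrl.pause(0.5)
ctrl.servo_line(np.r_[fx(-12,20),240],feed=200);ctrl.pause(.5);st(sensors)
f=grab_frame("scene");pickle.dump(f,open("pics/scene1.pkl","wb"))
cv2.imwrite("pics/scene1.png",cv2.resize(f["image"][150:384,200:512,::-1],(800,600)))
E
```

```text
t 2.5 p [523.7 249.9 240.1] F [0.5 0.3 0. ] gap 0.3
t 3.175 p [524.6 249.5 146.2] F [0.8 0.7 1.1] gap -0.8
False
t 4.1167 p [530.2 327.9 144.9] F [-0.1 -0.6 -0.1] gap 0.2
t 5.7667 p [527.9 295.9 239.8] F [-0.7 -0.4  1.1] gap 0.2
```

View pics/scene1.png

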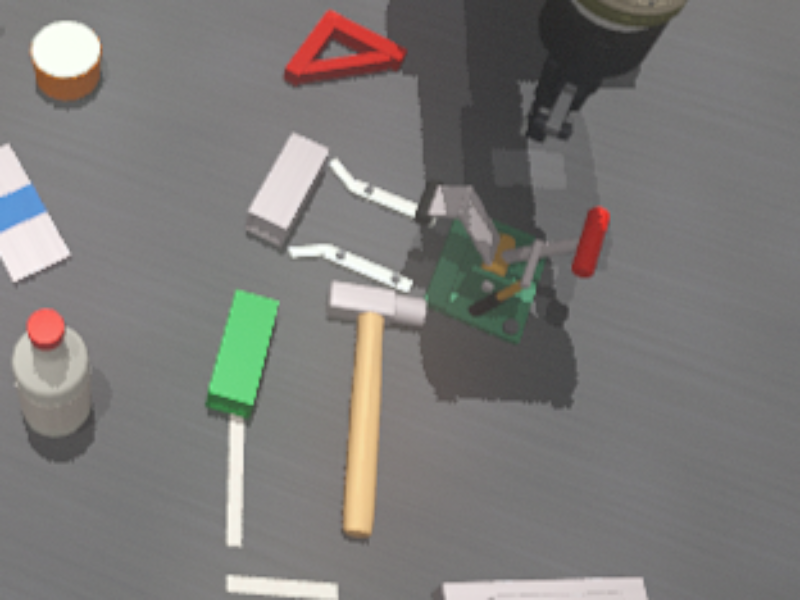

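View pics/wrist1.png

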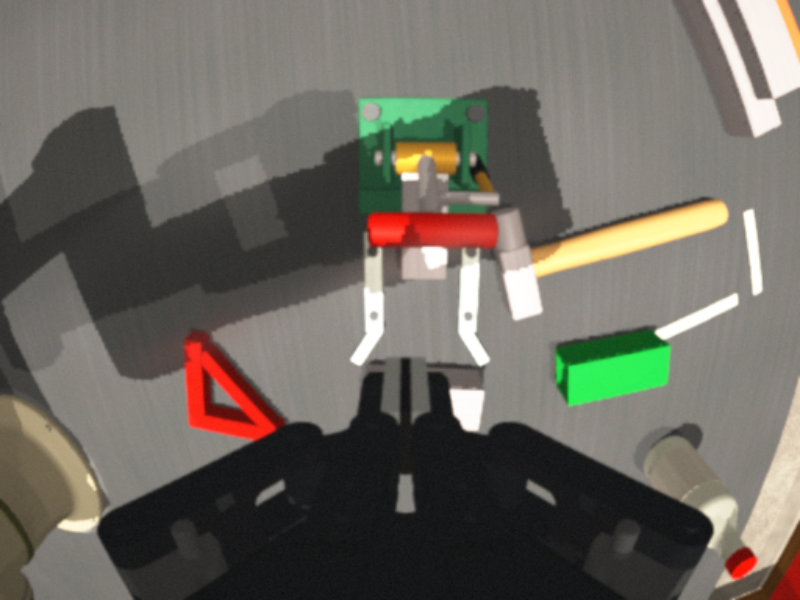

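Clip is up: red bar now at (590,240) behind the bracket, foot raised at (440,200). Now refining the fixture pose from the earlier wrist picture.

```bash
cat >> h.py <<'E'
def wcloud(f):
    d=f["depth"];H,W=d.shape;F=H/2/np.tan(np.radians(f["fov_y"])/2)
    u,v=np.meshgrid(np.arange(W),np.arange(H));dx=u-f["cx"];dy=v-f["cy"];r=np.hypot(dx,dy)+1e-9
    th=r/F;k=np.tan(th)/r
    P=np.stack([dx*k*d,-dy*k*d,-d],-1)
    M=f["mount"];P=P@M[:3,:3].T+M[:3,3]
    return P@R.from_rotvec(f["rot"]).as_matrix().T+f["pos"],d>0
def ortho(P,ok,img,x1,y1,s=1,H=600,W=800):
    im=np.zeros((H,W,3),np.uint8);zz=np.full((H,W),-99.)
    r=((x1-P[...,0])*s).round().astype(int);c=((y1-P[...,1])*s).round().astype(int)
    g=ok&(r>=0)&(r<H)&(c>=0)&(c<W);k=int(s)
    for i,j in np.argwhere(g):
        sl=np.s_[max(r[i,j]-k,0):r[i,j]+k+1,max(c[i,j]-k,0):c[i,j]+k+1];m=zz[sl]<P[i,j,2]-3
        zz[sl][m]=P[i,j,2];im[sl][m]=img[i,j]
    return im,zz
E
python3 - <<'E'
from h import *
f=pickle.load(open("pics/wrist1.pkl","rb"));P,ok=wcloud(f)
hsv=cv2.cvtColor(f["image"],cv2.COLOR_RGB2HSV);Hh,Ss,V=[hsv[...,i].astype(int) for i in range(3)]
X,Y,Z=P[...,0],P[...,1],P[...,2]
def reg(x0,x1,y0,y1,z0,z1): return ok&(X>x0)&(X<x1)&(Y>y0)&(Y<y1)&(Z>z0)&(Z<z1)
t=reg(450,620,150,360,-6,3)&(Ss<60)&(V<130);print("table z",np.median(Z[t]))
for nm,b in(("rail+x",(565,590)),("rail-x",(480,512))):
    p=P[reg(*b,180,268,3,14)&(V>150)&(Ss<60)];c=np.polyfit(p[:,1],p[:,0],1)
    print(nm,len(p),"slope",c[0],"x@220",np.polyval(c,220),"y",p[:,1].min(),p[:,1].max(),"z",np.median(p[:,2]))
g=reg(470,610,255,390,3,25)&(Hh>45)&(Hh<95)&(Ss>70)
print("green",cv2.minAreaRect(P[g][:,:2].astype(np.float32)))
b=reg(480,600,230,330,120,175)&((Hh<8)|(Hh>172))&(Ss>150);print("bar",cv2.minAreaRect(P[b][:,:2].astype(np.float32)))
b=reg(460,600,85,150,30,48);print("tube",b.sum(),cv2.minAreaRect(P[b][:,:2].astype(np.float32)))
im,zz=ortho(P,ok,f["image"],640,360,2.5,500,700)
cv2.imwrite("pics/ow1.png",im[:,:,::-1])
E
```

```text
table z 0.06311512435971167
rail+x 504 slope 0.08145907179387582 x@220 573.9827677483474 y 180.1748371772738 245.68354761586255 z 8.266294512246517
rail-x 539 slope 0.09902015967192844 x@220 496.16137636661256 y 180.0402861135834 256.44029881351423 z 8.22556711380983
green ((543.3385009765625, 322.62652587890625), (90.25725555419922, 100.15132141113281), 85.46513366699219)
bar ((540.2015380859375, 287.4043884277344), (16.60296630859375, 63.40245056152344), 85.00996398925781)
tube 494 ((563.5344848632812, 116.13812255859375), (40.89035415649414, 28.023134231567383), 83.1988296508789)
```

View pics/ow1.png

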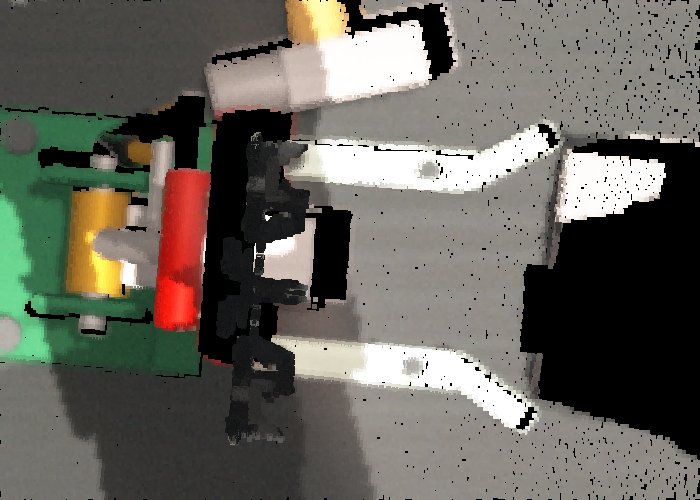

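```bash
sed -i 's/^FO=.*/FO=np.array([539.6,276.5]);FY=-0.085/' h.py; python3 - <<'E'
from cell import *
from h import *
T=[527.8,121.6];r=rot(np.radians(81.9-180))
ctrl.move_ptp(np.r_[T,150],r)
hand.grip(62,60)
f=grab_frame("wrist");f["pos"]=sensors.read_position();f["rot"]=sensors.read_tcp_rot();pickle.dump(f,open("pics/wrist2.pkl","wb"))
cv2.imwrite("pics/wrist2.png",cv2.resize(f["image"][:,:,::-1],(800,600)))
print(ctrl.servo_line(np.r_[T,20.5],feed=150,guard=25));st(sensors)
hand.grip(30,60);st(sensors)
ctrl.servo_line(np.r_[T,150],feed=200);st(sensors)
f=grab_frame("scene")
cv2.imwrite("pics/scene2.png",cv2.resize(f["image"][:,:,::-1],(800,600)))
E
```

```text
False
t 8.7 p [528.3 121.6  21.3] F [0.4 0.3 0. ] gap 62.1
t 9.025 p [528.4 121.6  21.5] F [-1.2 -0.4  5.5] gap 39.3
t 9.825 p [527.1 121.6 148.7] F [-0.1 -0.5 -2.3] gap 39.2
```

View pics/scene2.png

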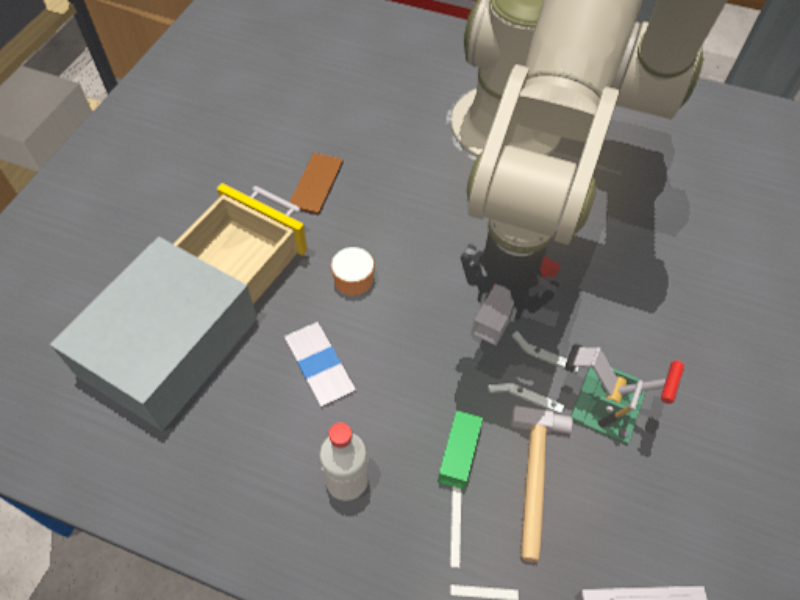

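View pics/wrist2.png

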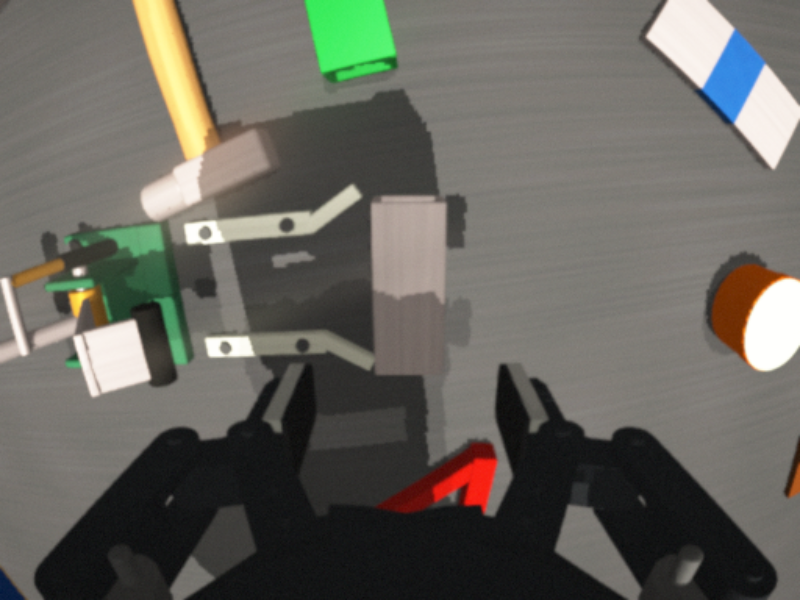

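```bash
cat >> h.py <<'E'
UO=np.array([585.1,-341.3]);UY=np.radians(-10.35)
def un(x,y):
    c,s=np.cos(UY),np.sin(UY);return UO+[c*x-s*y,s*x+c*y]
E
python3 - <<'E'
from cell import *
from h import *
r=rot(np.radians(79.65-180))
ctrl.move_ptp(np.r_[un(-72,0),160],r);st(sensors)
f=grab_frame("scene")
cv2.imwrite("pics/scene3.png",cv2.resize(f["image"][60:300,20:340,::-1],(800,600)))
f=grab_frame("wrist");cv2.imwrite("pics/wrist3.png",cv2.resize(f["image"][:,:,::-1],(800,600)))
E
```

```text
t 11.525 p [ 514.7 -327.3  160. ] F [ 0.1  0.1 -1.9] gap 39.0
```

View pics/scene3.png

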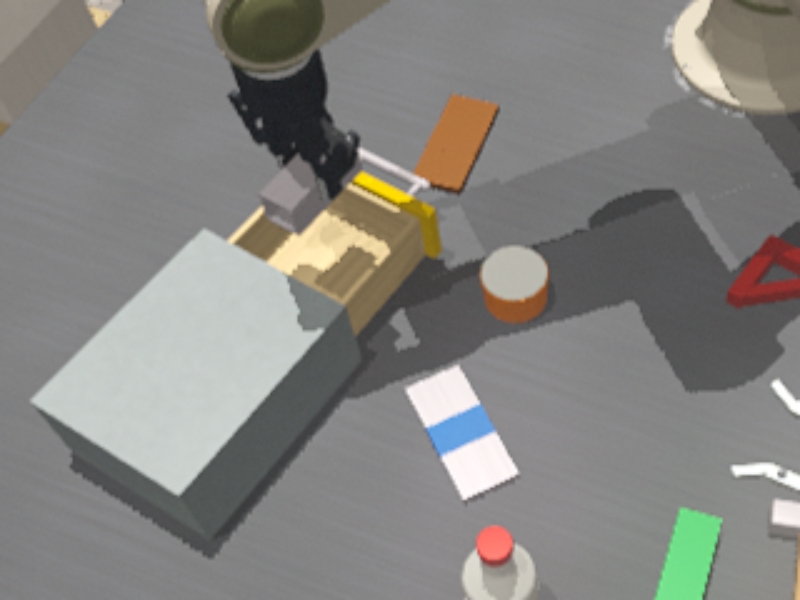

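View pics/wrist3.png

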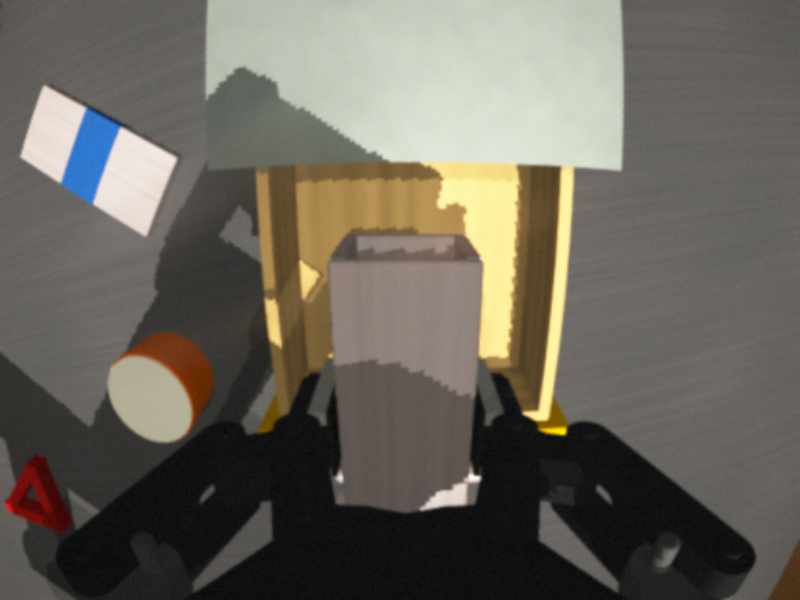

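```bash
python3 - <<'E'
from cell import *
from h import *
print(ctrl.servo_line(np.r_[un(-72,0),46],feed=150,guard=12));st(sensors)
hand.grip(58);st(sensors)
ctrl.servo_line(np.r_[un(-72,0),165],feed=200)
hand.grip(0)
f=grab_frame("wrist");cv2.imwrite("pics/wrist4.png",cv2.resize(f["image"][:,:,::-1],(800,600)))
st(sensors)
E
```

```text
False
t 12.5333 p [ 514.7 -328.7   46.9] F [ 0.5  0.4 -2.4] gap 39.3
t 12.8583 p [ 514.5 -328.6   46.6] F [0.4 0.7 0.2] gap 57.9
t 14.2333 p [ 514.3 -328.4  165. ] F [ 1.  -0.6 -0.1] gap -0.2
```

View pics/wrist4.png

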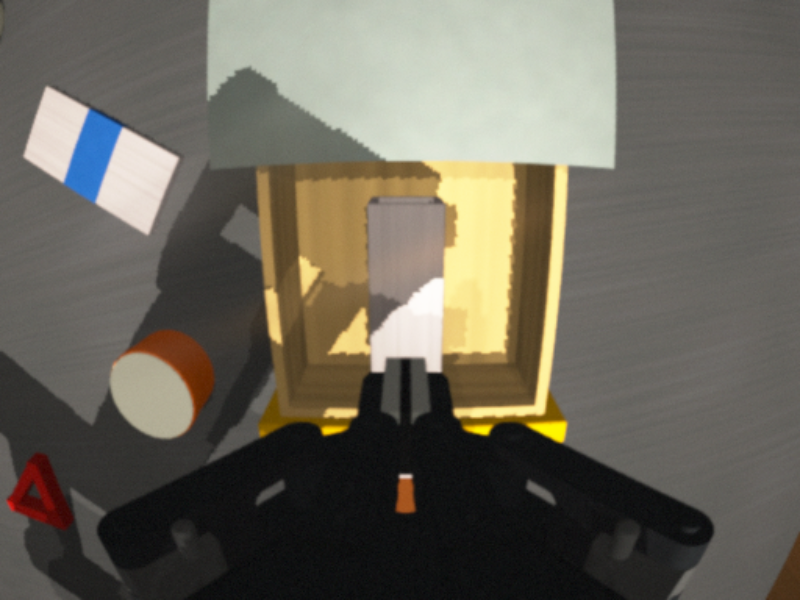

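Tube lies flat in the drawer (column ~405, rows 200–370). Pushing the drawer shut on the handle.

```bash
python3 - <<'E'
from cell import *
from h import *
ctrl.servo_line(np.r_[un(-228,0),150],feed=250)
print(ctrl.servo_line(np.r_[un(-228,0),55],feed=200,guard=15));st(sensors)
print(ctrl.servo_line(np.r_[un(-90,0),55],feed=110,guard=18));st(sensors)
print(ctrl.servo_line(np.r_[un(-50,0),55],feed=50,guard=12));st(sensors)
p=sensors.read_position();d=(np.array(p[:2])-UO);print("unit x",d@[np.cos(UY),np.sin(UY)])
ctrl.servo_line(np.r_[un(-110,0),55],feed=150)
ctrl.servo_line(np.r_[un(-110,0),170],feed=250);st(sensors)
f=grab_frame("scene");pickle.dump(f,open("pics/scene5.pkl","wb"))
cv2.imwrite("pics/scene5.png",cv2.resize(f["image"][60:300,20:340,::-1],(800,600)))
f=grab_frame("top");pickle.dump(f,open("pics/top5.pkl","wb"))
E
```

```text
False
t 15.6333 p [ 361.6 -300.8   55.6] F [ 0.  -0.7  0.4] gap -0.1
False
t 17.0417 p [ 496.3 -325.2   55. ] F [-0.6 -0.1 -0.6] gap 0.1
True
t 17.6 p [ 520.7 -329.3   54.3] F [-4.3  0.4  2.9] gap 0.1
unit x -65.47432805484353
t 18.65 p [ 477.3 -321.4  169.7] F [-0.3 -0.2 -0.7] gap 0.3
```

View pics/scene5.png

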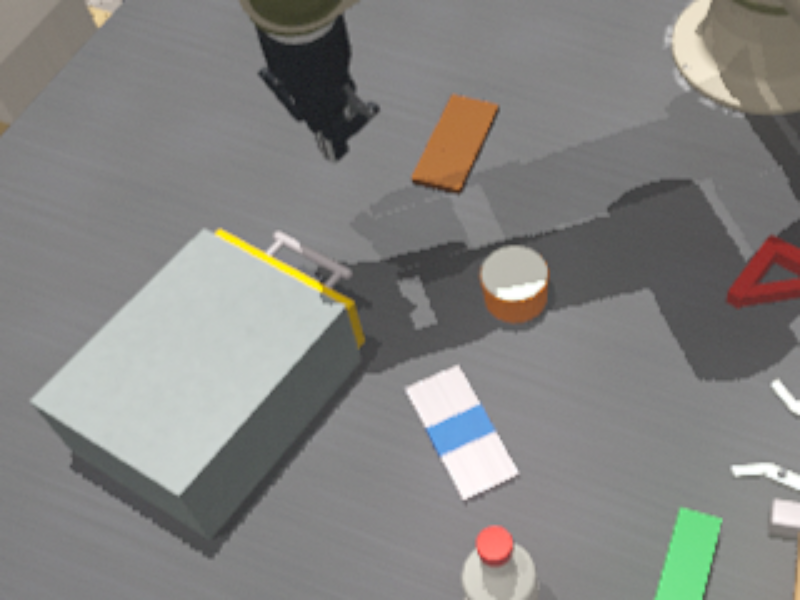

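```bash
python3 - <<'E'
from h import *
for n in ["scene0","scene5","top0"]:
    f=pickle.load(open(f"pics/{n}.pkl","rb"));P,ok=cloud(f)
    hsv=cv2.cvtColor(f["image"],cv2.COLOR_RGB2HSV);Hh,Ss,V=[hsv[...,i].astype(int) for i in range(3)]
    X,Y,Z=P[...,0],P[...,1],P[...,2]
    m=ok&(X>560)&(X<730)&(Y>-210)&(Y<-40)&(Z>-3)&(Z<18)&((V>170)|((Hh>95)&(Hh<125)&(Ss>120)))
    nl,l,s,_=cv2.connectedComponentsWithStats(m.astype(np.uint8));k=1+np.argmax(s[1:,4]);p=P[l==k]
    r=cv2.minAreaRect(p[:,:2].astype(np.float32));print(n,len(p),r,p.mean(0).round(1))
    # ray-plane at z=10 alternative
    Rm=R.from_rotvec(f["attitude"]).as_matrix();F=192/np.tan(np.radians(f["fov_y"])/2)
    v,u=np.nonzero(l==k);d=np.c_[(u-f["cx"])/F,-(v-f["cy"])/F,-np.ones(len(u))]@Rm.T
    q=f["eye"]+d*((10-f["eye"][2])/d[:,2])[:,None];print("  ray",cv2.minAreaRect(q[:,:2].astype(np.float32)),q.mean(0).round(1), np.degrees(np.arctan2(*np.linalg.eigh(np.cov(q[:,:2].T))[1][::-1,1])))
    yel=ok&(Hh>20)&(Hh<34)&(Ss>150)&(X>380)&(Y<-200)&(Z>75)&(Z<100)
    if yel.sum()>20:
        d=(P[yel][:,:2]-UO);print("  yellow unit x",np.percentile(d@[np.cos(UY),np.sin(UY)],[2,50,98]).round(1))
E
```

```text
scene0 1216 ((639.21923828125, -123.21781158447266), (147.4495849609375, 62.73403549194336), 49.34673309326172) [ 643.4 -120.1    7.8]
  ray ((642.476318359375, -121.32540893554688), (141.43698120117188, 60.65943145751953), 49.42605209350586) [ 644.4 -119.5   10. ] 49.2990173630612
  yellow unit x [-152.5 -142.8 -136.1]
scene5 1232 ((639.2299194335938, -123.39874267578125), (148.54034423828125, 62.240760803222656), 49.38740921020508) [ 643.7 -120.3    7.8]
  ray ((642.7057495117188, -121.55957794189453), (141.77615356445312, 61.30323791503906), 49.33184814453125) [ 644.6 -119.7   10. ] 49.65116574279856
  yellow unit x [-13.8 -10.2  -6.1]
top0 937 ((642.345458984375, -125.26722717285156), (141.86097717285156, 64.21001434326172), 49.952369689941406) [ 640.2 -125.3    8.5]
  ray ((640.2396240234375, -124.40737915039062), (140.3491668701172, 61.46251678466797), 49.932926177978516) [ 639.8 -125.2   10. ] 49.356987453380874
  yellow unit x [-154.5 -153.8 -144.4]
```

```bash
python3 - <<'E'
from cell import *
from h import *
T=[642.0,-122.0];r=rot(np.radians(49.5-90))
ctrl.move_ptp(np.r_[T,110],r)
hand.grip(69,70)
f=grab_frame("wrist");cv2.imwrite("pics/wrist6.png",cv2.resize(f["image"][:,:,::-1],(800,600)))
ctrl.servo_line(np.r_[T,28],feed=200);st(sensors)
print(ctrl.servo_line(np.r_[T,0],feed=35,guard=8));st(sensors)
E
```

```text
t 21.05 p [ 642.6 -122.2   29. ] F [ 0.4 -0.2  1.1] gap 69.2
True
t 21.7167 p [ 641.9 -122.     3.7] F [-2.8  0.9  7.2] gap 69.2
```

View pics/wrist6.png

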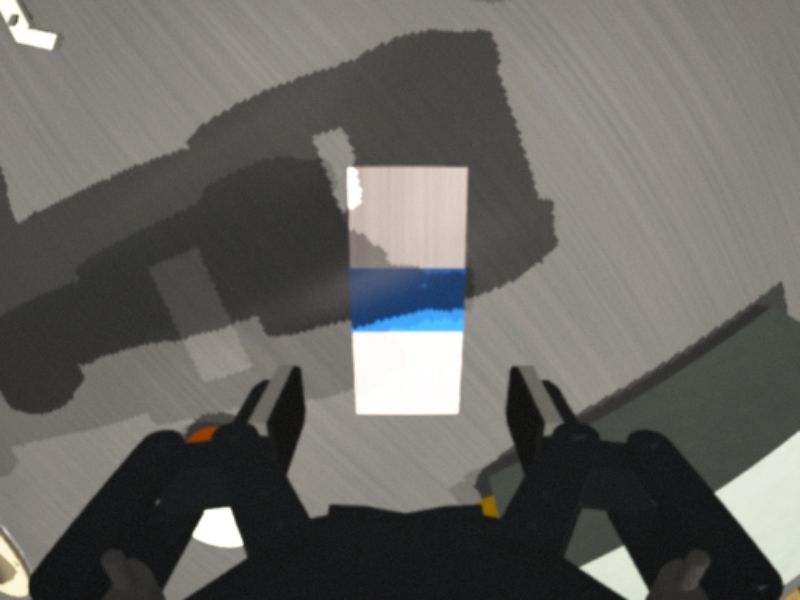

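```bash
python3 - <<'E'
from cell import *
from h import *
T=[642.0,-122.0]
ctrl.servo_line(np.r_[T,5.8],feed=40)
hand.grip(50,80);st(sensors)
ctrl.servo_line(np.r_[T,70],feed=120);st(sensors)
f=grab_frame("scene");cv2.imwrite("pics/scene7.png",cv2.resize(f["image"][60:300,60:380,::-1],(800,600)))
ctrl.servo_line(np.r_[fx(0,-185),70],rotation=rot(FY),feed=180);st(sensors)
f=grab_frame("wrist");f["pos"]=sensors.read_position();f["rot"]=sensors.read_tcp_rot();pickle.dump(f,open("pics/wrist7.pkl","wb"));cv2.imwrite("pics/wrist7.png",cv2.resize(f["image"][:,:,::-1],(800,600)))
E
```

```text
t 22.2167 p [ 642.5 -122.3    6.8] F [-1.3 -0.1  6.9] gap 57.8
t 22.9 p [ 641.3 -121.7   68.7] F [ 0.2  0.4 -6.9] gap 57.8
t 24.4583 p [524.4  91.5  70. ] F [-0.3 -0.3 -6.7] gap 57.6
```

View pics/scene7.png

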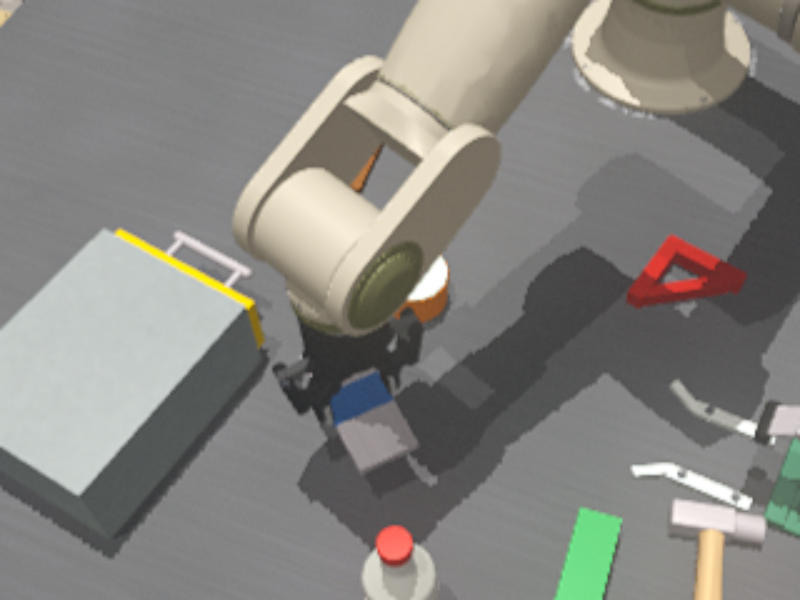

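View pics/wrist7.png

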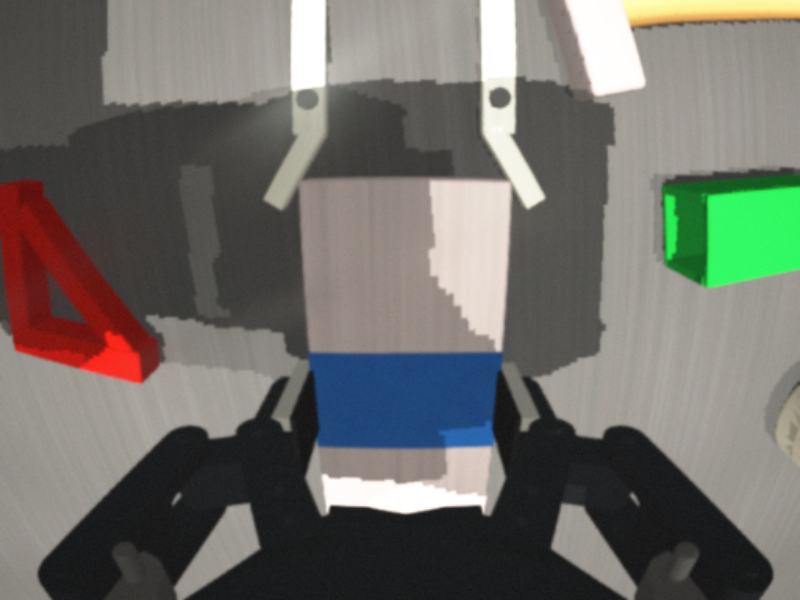

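```bash
python3 - <<'E'
from cell import *
from h import *
print(ctrl.servo_line(np.r_[fx(0,-185),15],feed=150,guard=10))
print(ctrl.servo_line(np.r_[fx(0,-185),4],feed=30,guard=8));st(sensors)
z=sensors.read_position()[2]
print(ctrl.servo_line(np.r_[fx(0,-154),z+0.5],feed=60,guard=15));st(sensors)
hand.grip(72);st(sensors)
p=sensors.read_position()
ctrl.servo_line(np.r_[p[:2],75],feed=150)
f=grab_frame("wrist");f["pos"]=sensors.read_position();f["rot"]=sensors.read_tcp_rot();pickle.dump(f,open("pics/wrist8.pkl","wb"));cv2.imwrite("pics/wrist8.png",cv2.resize(f["image"][:,:,::-1],(800,600)))
E
```

```text
False
True
t 25.375 p [524.5  92.1   6.7] F [-0.   0.3  6.4] gap 57.6
False
t 26.0417 p [526.3 123.1   7. ] F [-0.1 -0.3 -6.8] gap 57.6
t 26.3333 p [527.1 122.8   7.8] F [-0.5 -0.3  0.3] gap 72.2
```

View pics/wrist8.png

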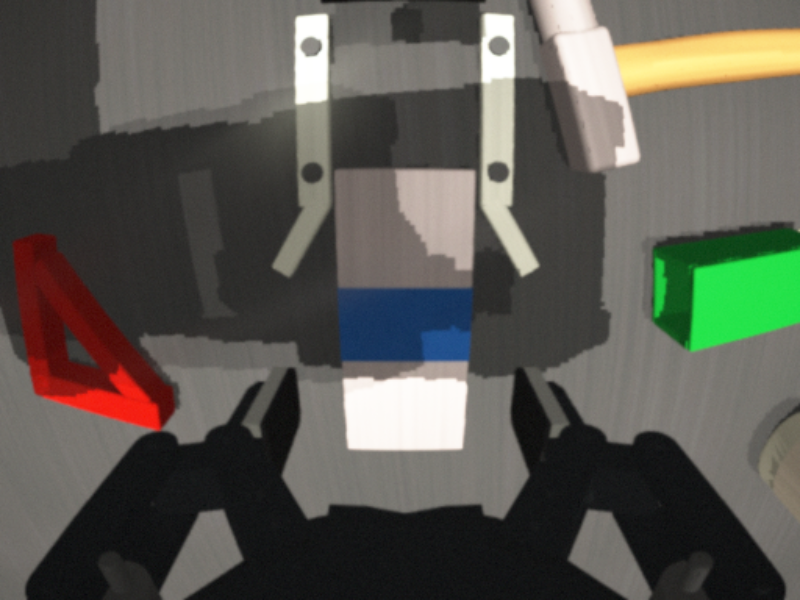

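```bash
python3 - <<'E'
from cell import *
from h import *
r=rot(FY)
ctrl.servo_line(np.r_[fx(0,-252),75],rotation=r,feed=200)
hand.grip(36)
print(ctrl.servo_line(np.r_[fx(0,-252),11.5],feed=120,guard=10));st(sensors)
print(ctrl.servo_line(np.r_[fx(0,-165),11.5],feed=80,guard=22));st(sensors)
print(ctrl.servo_line(np.r_[fx(0,-144),11.5],feed=25,guard=15));st(sensors)
p=np.array(sensors.read_position()[:2])-FO;print("finger fixture y",p@[-np.sin(FY),np.cos(FY)])
E
```

```text
True
t 28.625 p [517.2  25.5  10. ] F [-1.6  0.   7.7] gap 35.9
False
t 29.8583 p [525.8 112.   11.7] F [-0.4  0.3  0.7] gap 35.4
True
t 30.4583 p [527.  125.5  11.5] F [ 0.7 -4.2  4. ] gap 36.2
finger fixture y -151.5557727645491
```

```bash
python3 - <<'E'
from cell import *
from h import *
ctrl.servo_line(np.r_[fx(0,-175),12.5],feed=100)
ctrl.servo_line(np.r_[fx(0,-185),130],feed=200)
f=grab_frame("wrist");f["pos"]=sensors.read_position();f["rot"]=sensors.read_tcp_rot();pickle.dump(f,open("pics/wrist9.pkl","wb"));cv2.imwrite("pics/wrist9.png",cv2.resize(f["image"][:,:,::-1],(800,600)))
P,ok=wcloud(f);hsv=cv2.cvtColor(f["image"],cv2.COLOR_RGB2HSV);Hh,Ss,V=[hsv[...,i].astype(int) for i in range(3)]
m=ok&(Hh>95)&(Hh<125)&(Ss>120)&(P[...,2]<25)
q=P[m][:,:2]-FO;c,s=np.cos(FY),np.sin(FY);q=q@np.array([[c,-s],[s,c]])
print(m.sum(),np.median(P[m][:,2]),cv2.minAreaRect(q.astype(np.float32)))
st(sensors)
E
```

```text
2839 9.710511269740053 ((0.7299232482910156, -70.39228057861328), (34.57271957397461, 62.845279693603516), 89.57988739013672)
t 31.6333 p [523.2  92.4 128.6] F [ 0.4  0.1 -0.6] gap 36.0
```

View pics/wrist9.png

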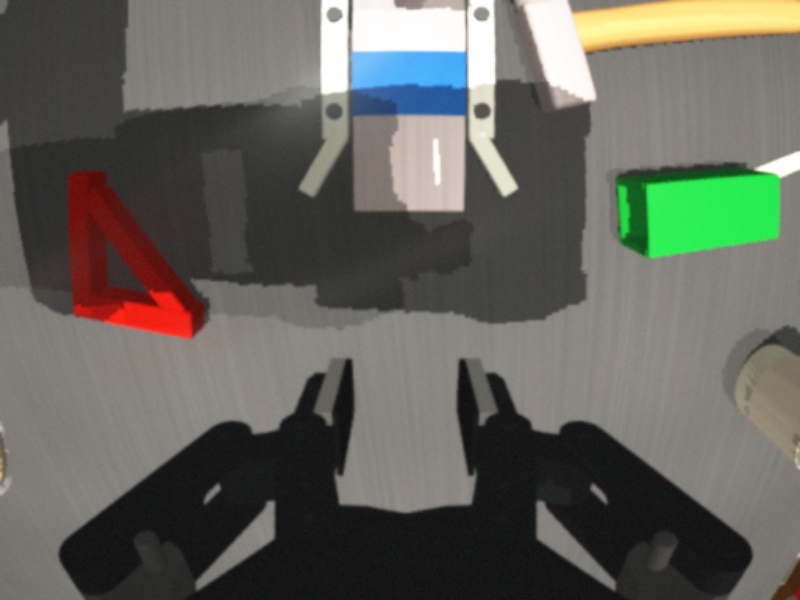

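Plate measured home (band centre at fixture x 0.7, y −70.4 mm). Lowering the clip.

```bash
python3 - <<'E'
from cell import *
from h import *
r=rot(FY)
hand.grip(0)
p=sensors.read_position();ctrl.servo_line(np.r_[p[:2],225],feed=250)
ctrl.servo_line(np.r_[fx(-12,140),225],rotation=r,feed=220)
ctrl.servo_line(np.r_[fx(-12,140),139],feed=200);st(sensors)
print(ctrl.servo_line(np.r_[fx(-12,58),139],feed=90,guard=35));st(sensors)
ctrl.pause(0.3)
ctrl.servo_line(np.r_[fx(-12,110),200],feed=200)
ctrl.servo_line(np.r_[fx(-60,160),260],feed=200);ctrl.pause(.7);st(sensors)
for n in("scene","top"):
    f=grab_frame(n);pickle.dump(f,open(f"pics/{n}10.pkl","wb"))
    cv2.imwrite(f"pics/{n}10.png",cv2.resize(f["image"][:,:,::-1],(800,600)))
f=pickle.load(open("pics/scene10.pkl","rb"))
cv2.imwrite("pics/s10c.png",cv2.resize(f["image"][190:310,260:420,::-1],(800,600),interpolation=cv2.INTER_CUBIC))
E
```

```text
t 34.8083 p [540.1 417.  140.4] F [-0.1  0.1  0.2] gap -0.2
True
t 35.275 p [538.2 393.6 142.5] F [3.5 7.  1. ] gap 0.2
t 37.3333 p [493.4 441.  260. ] F [ 0.1 -0.2  1.2] gap 0.2
```

View pics/s10c.png

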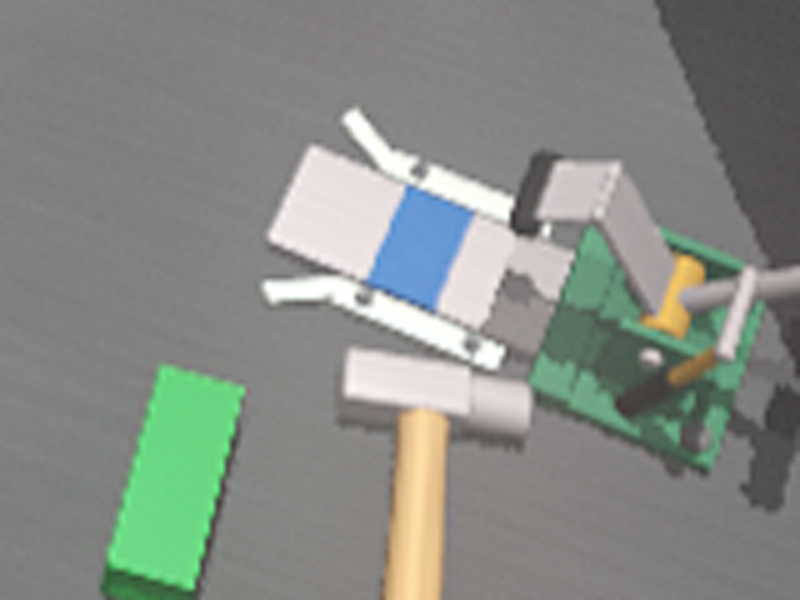

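View pics/scene10.png

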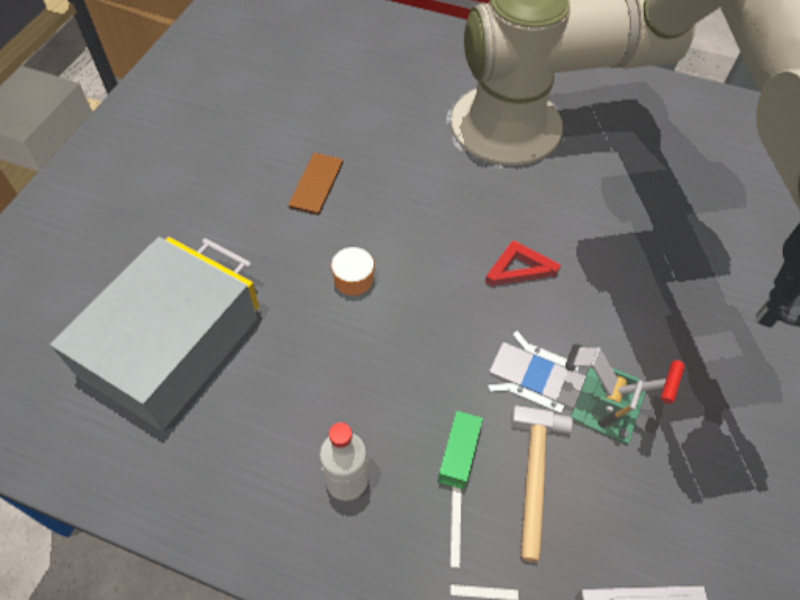

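The guard tripped on contact with the bar and the clip is still up. I'll measure the bar and retry gently.

```bash
python3 - <<'E'
from h import *
for n in("scene","top"):
    f=pickle.load(open(f"pics/{n}10.pkl","rb"));P,ok=cloud(f)
    hsv=cv2.cvtColor(f["image"],cv2.COLOR_RGB2HSV);Hh,Ss,V=[hsv[...,i].astype(int) for i in range(3)]
    m=ok&((Hh<8)|(Hh>172))&(Ss>150)&(V>80)&(P[...,1]>300)&(P[...,0]>450)&(P[...,0]<640)&(P[...,2]>90)&(P[...,2]<180)&(P[...,1]<420)
    q=P[m][:,:2]-FO;c,s=np.cos(FY),np.sin(FY);q=q@np.array([[c,-s],[s,c]])
    print(n,m.sum(),np.percentile(P[m][:,2],[5,50,95]),cv2.minAreaRect(q.astype(np.float32)))
E
```

```text
scene 230 [130.94752422 137.96606433 141.31157489] ((-0.09691238403320312, 101.9682388305664), (16.58074378967285, 66.75690460205078), 89.98108673095703)
top 156 [133.08279943 137.9914626  142.0740441 ] ((-2.1368045806884766, 97.90802001953125), (17.139148712158203, 62.14519500732422), 89.72503662109375)
```

```bash
python3 - <<'E'
from cell import *
from h import *
ctrl.servo_line(np.r_[fx(-12,138),225],rotation=rot(FY),feed=200)
ctrl.servo_line(np.r_[fx(-12,134),134],feed=180);st(sensors)
print(ctrl.servo_line(np.r_[fx(-12,112),134],feed=25,guard=40));st(sensors)
E
```

```text
t 38.5583 p [539.3 411.8 135.9] F [-0.2  0.3 -0.1] gap -0.2
False
t 39.5917 p [537.8 392.2 137.2] F [-0.1 15.1 11.3] gap 0.2
```

```bash
python3 - <<'E'
from cell import *
from h import *
def fy():
    p=np.array(sensors.read_position()[:2])-FO;return round(float(p@[-np.sin(FY),np.cos(FY)]),1)
for y,z in((100,141),(80,149),(54,150)):
    print(ctrl.servo_line(np.r_[fx(-12,y),z],feed=45,guard=45),fy());st(sensors)
E
```

```text
False 101.3
t 40.05 p [536.8 378.4 142.9] F [0.5 6.6 5.2] gap -0.0
False 79.6
t 40.675 p [534.3 356.9 148.6] F [-0.4 -0.1 -0.3] gap -0.2
False 53.8
t 41.4 p [532.2 331.2 149.9] F [-0.3 -0.3 -0. ] gap 0.3
```

```bash
python3 - <<'E'
from cell import *
from h import *
ctrl.servo_line(np.r_[fx(-12,110),210],feed=200)
ctrl.servo_line(np.r_[fx(-60,160),260],feed=200);ctrl.pause(.5);st(sensors)
c,s=np.cos(FY),np.sin(FY)
for n in("scene","top"):
    f=grab_frame(n);pickle.dump(f,open(f"pics/{n}11.pkl","wb"))
    P,ok=cloud(f);hsv=cv2.cvtColor(f["image"],cv2.COLOR_RGB2HSV);Hh,Ss,V=[hsv[...,i].astype(int) for i in range(3)]
    Q=(P[...,:2]-FO)@np.array([[c,-s],[s,c]])
    m=ok&((Hh<8)|(Hh>172))&(Ss>150)&(V>80)&(abs(Q[...,0])<50)&(abs(Q[...,1]-50)<80)&(P[...,2]>90)&(P[...,2]<180)
    print(n,m.sum(),np.percentile(P[m][:,2],[5,50,95]),cv2.minAreaRect(Q[m].astype(np.float32)))
    m=ok&(Hh>95)&(Hh<125)&(Ss>120)&(P[...,2]<25)&(P[...,1]>100)
    print(" band",m.sum(),np.median(P[m][:,2]),cv2.minAreaRect(Q[m].astype(np.float32)))
    if n=="scene": cv2.imwrite("pics/s11c.png",cv2.resize(f["image"][190:310,260:420,::-1],(800,600),interpolation=cv2.INTER_CUBIC))
    cv2.imwrite(f"pics/{n}11.png",cv2.resize(f["image"][:,:,::-1],(800,600)))
E
```

```text
t 43.0333 p [493.5 440.9 259.9] F [-0.1  0.9  0.2] gap 0.0
scene 190 [146.33245903 151.17550569 154.62958694] ((-0.7595558166503906, 15.754180908203125), (15.60629940032959, 63.94136428833008), 89.80492401123047)
 band 281 8.389234951707067 ((0.58941650390625, -70.032470703125), (32.60626983642578, 61.96356964111328), 89.92481231689453)
top 161 [146.06635958 151.16681156 155.13763427] ((-2.0752601623535156, 11.932768821716309), (17.39380645751953, 61.908634185791016), 89.850830078125)
 band 202 8.708074571423253 ((-1.2840957641601562, -72.24464416503906), (57.619163513183594, 30.62990951538086), 1.1666702032089233)
```

View pics/s11c.png

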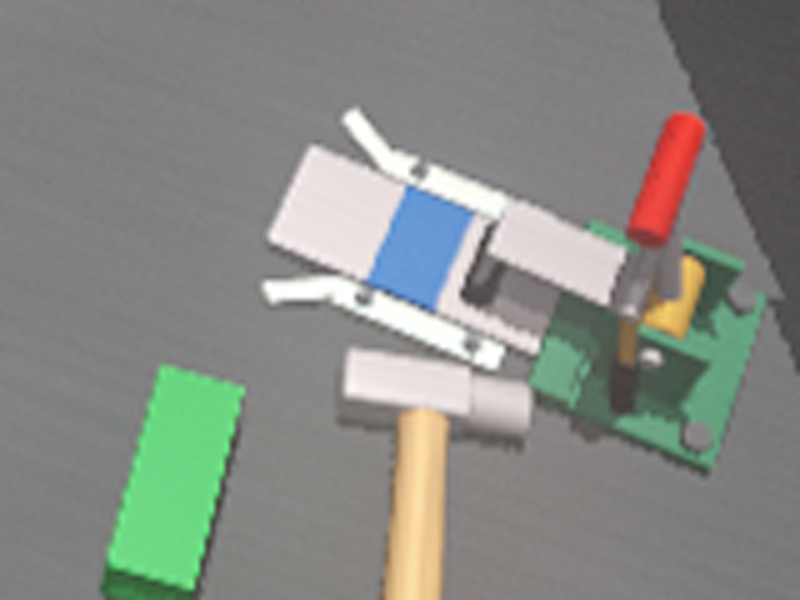

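View pics/top11.png

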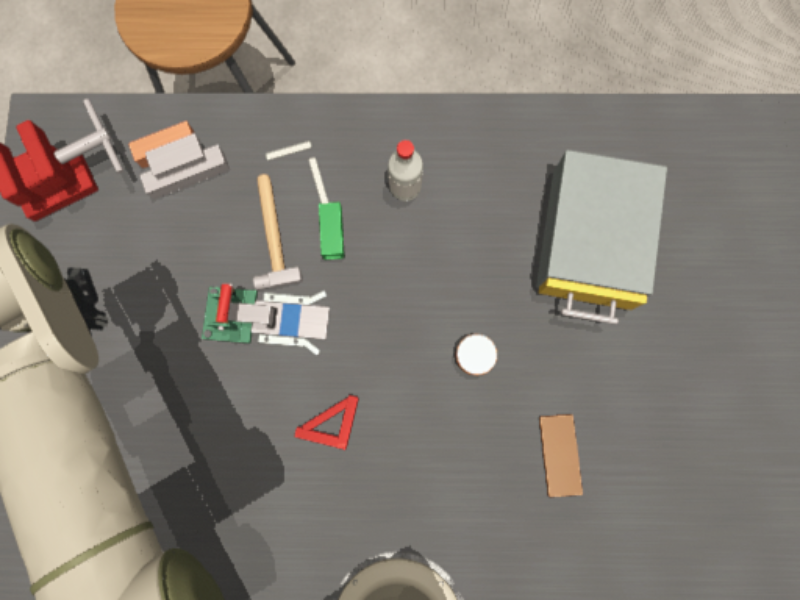

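```bash
python3 - <<'E'
from h import *
for n in("scene0","scene11","top0","top11"):
    f=pickle.load(open(f"pics/{n}.pkl","rb"));P,ok=cloud(f)
    hsv=cv2.cvtColor(f["image"],cv2.COLOR_RGB2HSV);Hh,Ss,V=[hsv[...,i].astype(int) for i in range(3)]
    d=P[...,:2]-UO;c,s=np.cos(UY),np.sin(UY);x=d@[c,s];y=d@[-s,c]
    yel=ok&(Hh>20)&(Hh<34)&(Ss>150)&(x<0)&(x>-170)&(abs(y)<80)&(P[...,2]>80)&(P[...,2]<95)
    h=ok&(abs(y)<25)&(P[...,2]>52)&(P[...,2]<72)&(x<-30)&(x>-200)&(Ss<60)&(V>100)
    t=ok&(abs(y)<80)&(abs(P[...,2]-99)<5)&(x>-30)&(x<30)&(Ss<50)
    print(n,"yel",yel.sum(),np.percentile(x[yel],[2,50,98]).round(1) if yel.sum() else "","handle",h.sum(),np.percentile(x[h],[2,50,98]).round(1) if h.sum() else "","top front edge",x[t].min().round(1))
    m=ok&(abs(P[...,0]-468)<60)&(abs(P[...,1]+137)<60)&(P[...,2]>36)&(P[...,2]<55);print("  tub",P[m].mean(0).round(1))
E
```

```text
scene0 yel 308 [-152.4 -143.  -136.2] handle 65 [-189.7 -184.4 -181. ] top front edge -0.3
  tub [ 472.1 -134.1   43.7]
scene11 yel 126 [-13.8 -10.3  -6.5] handle 72 [-53.8 -47.1 -43.5] top front edge -0.1
  tub [ 472.2 -134.    43.5]
top0 yel 41 [-154.6 -153.8 -151.7] handle 75 [-194.4 -189.6 -184. ] top front edge -2.2
  tub [ 466.1 -138.9   44.6]
top11 yel 79 [-16.8 -15.4  -1.1] handle 74 [-56.3 -51.9 -45.9] top front edge -1.9
  tub [ 466.  -138.7   44.4]
```

```bash
python3 - <<'E'
from cell import *
workorder.job_done();print(sensors.read_clock())
E
```

```text
the job is handed in; nothing more can be done
the job is handed in; nothing more can be done
```

The weld fixture is loaded and the job is handed in. It took about 43 s of the 72 s allowed; handing in reports no verdict.

I threw the clip up, laid the tube flat in the drawer and pushed the drawer shut on its handle. Then I set the plate in the mouth of the slideway, pushed it against the stop with two fingers, and brought the clip down on it.

What the last camera checks showed:
- **Plate:** centre at fixture x about +0.6 mm and y about −70.0 mm, square to the rails within about 0.02 rad. The top camera put it at −1.3 and −72.2 mm, which matches the offset of a few mm it shows on everything. Both readings are within the limits.
- **Clip:** foot resting on the plate, with the bar about 4 mm back from its fully-down position, or roughly 0.05 rad.
- **Drawer:** the front panel stands 14–15 mm before the unit, which is fully shut.
- **Tube:** seen lying flat in the drawer before I shut it. It cannot be seen now.
- **Things to leave alone:** the tub measured within 0.2 mm of its starting place. The hammer, magnetic square and bottle look unmoved in the pictures, but I did not measure them.
- **Gripper:** clear of everything.

One step did not go cleanly. My first push to lower the clip hit the bar too fast and stopped on the 35 N guard, with the clip still up. A slower push that followed the bar's arc worked.

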